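# Gauge block from its case into the mould gap

### The arm

A 6-joint arm with a two-finger parallel gripper is mounted at the origin on the work surface. World frame = base frame: x ahead of the robot, y to its left, z up, the work surface at z = 0. Lengths are in m, angles in rad, forces in N, time in s.
With the tool pointing down it reaches from about 0.325 to 0.75 m from the base axis. Payload 7.6 kg.
Tool frame: the origin (TCP) lies at the very end of the fingers, on their centre line; the grasp point (between the pads) lies manip.hold_point_z behind it (manip.hold_point_z is the distance from the TCP to the grasp point, in m); z points along the fingers, y is the direction in which the jaws open and shut (so a half turn about z gives the same grasp; the last joint's range is limited). The gripper opens to 85 mm and grips with 20 to 120 N. Pads are 22 mm wide; open, the fingers measure 114 mm over their backs; the gripper's body (76 mm by 85 mm) begins 54 mm behind the grasp point. The pads swing forward as they close: fully open they stand 13 mm farther back than shut.
Start: joints at [1.173, 0.052, 1.401, -0, 1.689, -0.07], TCP at [0.169, 0.497, 0.231] pointing down, gripper open.
Joint ranges: [-2.9, 2.9], [-0.91, 2.17], [0.12, 2.37], [-1.06, 4.2], [0.26, 2.73], [-2.93, 2.93]. Speed limits (rad/s): [2.57, 2.57, 3.01, 3.14, 3.14, 3.14].

### API

Orientations are given as a unit quaternion [x, y, z, w].
In Python, from station import manip gives the robot as it stands. The module is installed in compiled form; this text tells all that it offers.
- The arm moves only by the tool play_rows, never from a script. Its argument "increments" is a list of rows, each an object of numbers: "tx", "ty", "tz": the shift along the world's x, y, z in m; "wx", "wy", "wz": the turn, a rotation vector about the world's x, y, z in degrees; "fingers": the closure, from 0 (fully open) to 1 (shut). In form: [{"tx": .., "ty": .., "tz": .., "wx": .., "wy": .., "wz": .., "fingers": ..}, ...]. A call has 1 to 12 rows; each row is the pose to reach, as a shift and turn from the pose commanded when the call began; what a row does not reach only later rows make up. A row lasts 1/10 s, in which the tool goes at most 50 mm and 8.59 degrees, less where a joint would pass 70% of its speed; a pose out of reach is approached as far as the arm can. A call with a gripper value outside its range is refused whole. The fingers move at their own pace and stop on an object; "grip_force" is the grip in N (left out, the last holds). Time passes only in rows, so rows that repeat a pose let the fingers close. It gives the time, the measured TCP pose, the force and the opening at its end, in the units of the state.
- manip.state(): the state, without advancing time (a new reading comes with each control period).
- manip.get_image(name): name is "scene" or "top" or "wrist"; returns a dict with "img" (400x640x3 uint8, blue, green, red), "vfov" (degrees; the focal length in pixels is half the picture's height over the tangent of half this angle, whatever the lens; pixels are square), "cx", "cy" (the principal point, pixels), "distortion" ([k1, k2, p1, p2, k3] as OpenCV has them; the pictures are not rectified), "world_to_cam" (4x4, takes a point from world to camera coordinates). Camera axes: x right, y down, z forward; pixel columns grow to the right and rows downward; lengths in m; the calibration is good to about 2 mm. A picture is of the moment at which its call begins. There is no depth.
- manip.hand_in(): hands the job in, once; it reports no verdict.
Trained networks look in a picture, given as the dict that the camera call returned (one of the last four; its "shot" number tells which), for a name from the list of things; names that differ only in an ending like _2 or _b are one class to them, and where a whole thing is asked for, a point or a joint stands for the part that bears it (a point fixed in the world has none). Each returns a list of dicts, best first, with "score" (0 to 1); they miss things now and then, are a little off and sometimes report something else, mostly with a low value. They report only what shows in the picture. A call takes as long as a camera call. They do not tell look-alikes from the thing itself.
- manip.recognise(label, picture): "point" ([column, row] in pixels, amid what is visible of it).
The state is a dict: "t": time; "q": joint angles; "joint_vel": joint speeds; "joint_torque": joint torques, N m; "eef_pos": TCP position; "eef_rot": TCP orientation; "wrist_force": force on the tool from outside, world axes, zero at the start; "moment": the same for the moment, N m; "gripper_width": finger opening in m.
Only numpy, scipy, OpenCV 4.12 (cv2) and the standard library are available. Lean on these libraries where they do the work, as an engineer would, in place of code of your own. Each camera call takes 0.05 s, during which the arm holds its last target. There are 200 camera calls.

### The job

Tip the lid of the gauge case right back so that it stays open by itself, and take out the longer of the two steel blocks. Slide that block lengthwise and lying flat into the gap under the bridge on the mould plate and push it home until it butts against the stop, firmly but without ramming it; leave it there, the case open, and everything else where it is.

Things in the scene. Friction and masses are not known exactly. Their poses are not given: they have to be found in the camera images.
- case: Grey gauge case, fixed; base 120 (its x) by 160 mm (y), 45 mm high. Origin: centre of the underside. Its x points from the front (lip side) to the hinge; at yaw 1.57 the lip faces -y. The flat top (no rim) has two pockets 6 mm deep, 83 by 33 mm, long side along x, centred at y = +36 and -36 mm, bottom 39 mm above the table; the blocks in them stand 10 mm proud.
- lid (a joint): Angle of the clamshell lid, rad: 0 shut, 1.9 open against its stop. About 0.4 kg, no catch: let go below about 1.35 rad it falls shut, beyond that it falls open and stays. Shut, it is a hollow cover 24 mm high over the base with 5 mm walls, too wide to grip; it is lifted by the lip from below (about 2 N).
- lid_hinge (a point): Middle of the lid's hinge line, 60 mm from the case's centre along its x, 46 mm above the table; the hinge line runs along the case's y.
- lid_lip (a point): Middle of the underside of the lid's lip, a 6 mm thick ledge along the full 160 mm of the front, standing out 18 mm beyond the case's front face. The point is 9 mm from the lip's edge, 129 mm from the hinge line, 46 mm above the table with the lid shut. The space under the lip is free down to the table.
- long_block: The longer of the two plain ground-steel blocks in the case, 80 (its x) by 30 (y) by 16 mm (z), about 0.3 kg. Origin: centre of its underside. It starts in either of the two pockets, its long side along the case's x.
- long_block_center (a point): Centre of the long block, 8 mm above its underside.
- short_block: The shorter steel block, 58 by 30 by 16 mm, in the other pocket; it stays there. Origin: centre of its underside.
- mould: Octagonal steel mould plate, fixed, 220 mm across flats, top 45 mm above the table. Origin: centre of its underside; its x points into the gap. On it two cheeks, 12 mm thick, 18 mm high, 34 mm apart, run 90 mm along x from the mouth; a bridge roofs the first 40 mm (18 mm headroom, bridge top 30 mm above the plate). Bare plate for 100 mm before the mouth.
- gap_mouth (a point): Middle of the gap's mouth at floor level (on the plate's top), 10 mm before the plate's centre; axes as the plate's, x into the gap.
- stop: Fixed adjustable stop: a 31 mm wide, 24 mm high steel block that closes the gap between the cheeks behind the bridge. Origin: bottom middle of the face that meets the block; its x points on into the gap, as the plate's. The face is 60 to 70 mm from the mouth, differently set each time, so the long block ends with 10 to 20 mm standing out of the mouth.
- cap_screw: Socket-cap screw standing on its head on the mould plate, head 18 mm across, 34 mm tall; leave alone. Origin: centre of its underside.
- bearing: Ball-bearing ring lying on the table, 52 mm across, 15 mm high; leave alone. Origin: centre of its underside.
- mallet: Hammer lying on the table; leave alone. Origin: on its underside, about its middle.
- driver: Screwdriver lying on the table; leave alone. Origin: on its underside, about its middle.
- spray: Blue spray can, 60 mm across, 170 mm tall, standing; leave alone. Origin: centre of its underside.
- marker: White marker pen lying on the table, 16 mm thick, 136 mm long; leave alone. Origin: on its underside, about its middle.
Not all that is in view belongs to the job. Leave any red look-alike of the case alone.

How it is judged:
By the outcome, as a careful person would: the job done as asked, in the order asked, and still so for the second after the job is handed in, with the robot touching nothing.
It also fails if it takes over 61 s, if anything falls off the work surface, if the arm or the gripper's body presses on something with over 40 N, if the wrist force passes 120 N, or if a joint passes its speed limit or range.

## Working session

There is one attempt and no reset: what is moved stays moved. The work goes in short steps, Python scripts to look and compute and a tool call to move; the robot and the scene stay as the last step left them, time stands still between calls to the robot, and variables do not carry over. Pictures are saved under pics/ and viewed, about 8 in all and at most 12, crops included, and the job is handed in when it is done.

Besides the shell and the picture viewer there is one more tool, called after "Call:" in YAML: its name, and indented under it one key for each argument. play_rows: Moves the arm, as the interface text tells. Its arguments: {"type":"object","properties":{"increments":{"type":"array"},"grip_force":{"type":"number"}},"required":["increments"]}

```bash
mkdir -p pics; cat > h.py <<'E'
import numpy as np, cv2
from station import manip
def K(p):
    f=p["img"].shape[0]/2/np.tan(np.radians(p["vfov"])/2)
    return np.array([[f,0,p["cx"]],[0,f,p["cy"]],[0,0,1.]]),np.array(p["distortion"],float)
def pix2z(p,uv,z):
    k,d=K(p);n=cv2.undistortPoints(np.array([[uv]],float),k,d)[0,0]
    T=np.array(p["world_to_cam"]);R=T[:3,:3];c=-R.T@T[:3,3]
    r=R.T@np.array([n[0],n[1],1]);return c+r*(z-c[2])/r[2]
def proj(p,X):
    k,d=K(p);T=np.array(p["world_to_cam"]);
    return cv2.projectPoints(np.atleast_2d(np.array(X,float)),cv2.Rodrigues(T[:3,:3])[0],T[:3,3],k,d)[0][:,0]
def st():
    s=manip.state();print({k:np.round(s[k],4).tolist() for k in ("t","q","eef_pos","eef_rot","wrist_force","gripper_width")})
E
python3 - <<'E'
from h import *
print(manip.hold_point_z);st()
for n in("scene","top"):
    p=manip.get_image(n);cv2.imwrite(f"pics/{n}0.png",p["img"])
    T=np.array(p["world_to_cam"]);print(n,(-T[:3,:3].T@T[:3,3]).round(3),p["vfov"],p["distortion"])
    for l,z in [("case",.07),("lid_lip",.046),("mould",.045),("stop",.069),("gap_mouth",.045),("cap_screw",.06),("bearing",.01),("spray",.1),("mallet",.01),("driver",.01),("marker",.01)]:
        try:r=manip.recognise(l,p)
        except Exception as e: print(l,e);continue
        print(l,[(np.round(q["point"]).tolist(),round(q["score"],2),pix2z(p,q["point"],z)[:2].round(3).tolist()) for q in r[:3]])
E
```

```text
0.0187
{'t': 0.0, 'q': [1.1727, 0.0528, 1.4017, -0.0, 1.6886, -0.0703], 'eef_pos': [0.1689, 0.4968, 0.2305], 'eef_rot': [0.1632, 0.9866, -0.0007, -0.0002], 'wrist_force': [-0.2926, 0.1016, 0.519], 'gripper_width': 0.0853}
scene [1.638 0.274 0.797] 44.35052147573285 [-0.07649979  0.          0.          0.          0.        ]
case [([263.0, 151.0], 0.61, [0.318, -0.192]), ([393.0, 216.0], 0.55, [0.574, 0.246])]
lid_lip [([393.0, 210.0], 0.97, [0.514, 0.243]), ([262.0, 148.0], 0.91, [0.249, -0.219]), ([393.0, 168.0], 0.69, [0.28, 0.219])]
mould [([245.0, 209.0], 0.78, [0.606, -0.149])]
stop [([482.0, 193.0], 0.49, [0.396, 0.482])]
gap_mouth [([244.0, 208.0], 0.77, [0.605, -0.153])]
cap_screw []
bearing [([299.0, 247.0], 0.59, [0.686, 0.023])]
spray [([481.0, 193.0], 0.67, [0.453, 0.47])]
mallet [([165.0, 202.0], 0.67, [0.585, -0.405])]
driver [([213.0, 256.0], 0.55, [0.773, -0.175]), ([381.0, 279.0], 0.5, [0.757, 0.24])]
marker [([380.0, 279.0], 0.71, [0.758, 0.239])]
top [0.329 0.015 1.004] 56.68373115696776 [-0.01030547  0.          0.          0.          0.        ]
case [([233.0,
[... 216 characters left out ...]
, 0.57, [0.28, 0.221])]
mould [([396.0, 198.0], 0.92, [0.554, -0.167])]
stop [([402.0, 169.0], 0.56, [0.63, -0.173]), ([137.0, 210.0], 0.44, [0.433, 0.49])]
gap_mouth [([395.0, 198.0], 0.72, [0.556, -0.167]), ([261.0, 118.0], 0.5, [0.733, 0.223]), ([240.0, 194.0], 0.48, [0.514, 0.243])]
cap_screw [([427.0, 177.0], 0.56, [0.618, -0.244])]
bearing [([327.0, 150.0], 0.73, [0.675, 0.029])]
spray [([137.0, 209.0], 0.64, [0.432, 0.476])]
mallet [([494.0, 220.0], 0.9, [0.538, -0.446])]
driver [([405.0, 131.0], 0.85, [0.763, -0.186]), ([331.0, 150.0], 0.68, [0.678, 0.017]), ([397.0, 196.0], 0.42, [0.568, -0.177])]
marker [([262.0, 118.0], 0.69, [0.749, 0.226]), ([332.0, 150.0], 0.62, [0.68, 0.017])]
```

View pics/top0.png

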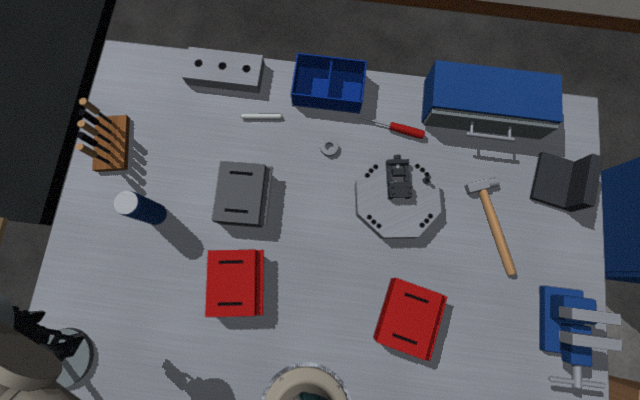

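View pics/scene0.png

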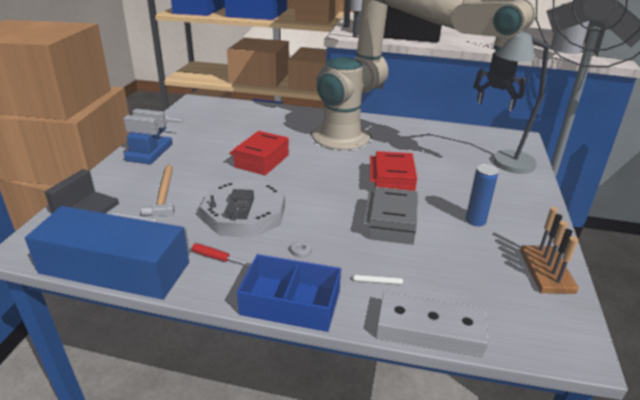

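```bash
python3 - <<'E'
import cv2,numpy as np
t=cv2.imread("pics/top0.png")
a=cv2.resize(t[150:240,200:285],None,fx=4.6,fy=4.6,interpolation=cv2.INTER_CUBIC)
b=cv2.resize(t[150:240,350:450],None,fx=4,fy=4.6,interpolation=cv2.INTER_CUBIC)
cv2.imwrite("pics/c0.png",np.hstack([a,b[:a.shape[0]]]))
E
```

```text
(no output)
```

View pics/c0.png

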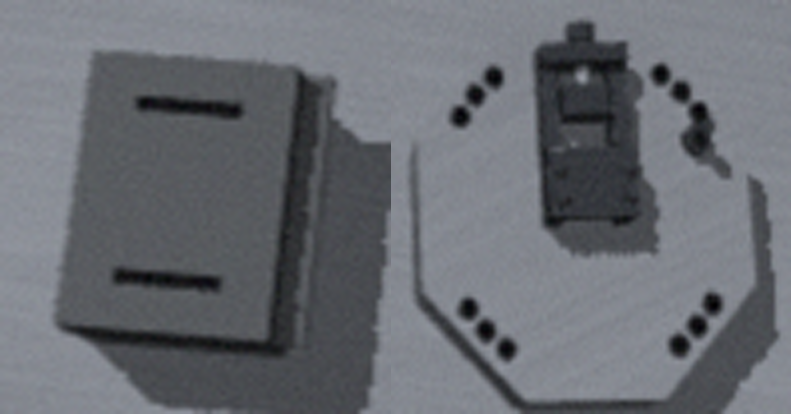

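```bash
python3 - <<'E'
from h import *
from scipy.optimize import least_squares
p=manip.get_image("top")
def fit(loc,uv,x0):
    loc=np.array(loc);uv=np.array(uv)
    def W(v):
        c,s=np.cos(v[2]),np.sin(v[2]);return np.c_[v[0]+c*loc[:,0]-s*loc[:,1],v[1]+s*loc[:,0]+c*loc[:,1],loc[:,2]]
    r=least_squares(lambda v:(proj(p,W(v))-uv).ravel(),x0);print(r.x.round(4),r.fun.round(1));return r.x
A=lambda x,y:[200+x/4.6-.4,150+y/4.6-.4]
B=lambda x,y:[350+(x-391)/4-.4,150+y/4.6-.4]
h=.07
v=fit([[.06,.08,h],[.06,-.08,h],[-.06,.08,h],[-.06,-.08,h]],[A(57,325),A(95,52),A(272,345),A(300,68)],[.51,.23,1.57])
v=fit([[.06,-.08,h],[.06,.08,h],[-.06,-.08,h],[-.06,.08,h]],[A(57,325),A(95,52),A(272,345),A(300,68)],[.51,.23,1.57])
c,s=np.cos(v[2]),np.sin(v[2])
print("lip",v[:2]-.069*np.array([c,s]),"hinge",v[:2]+.06*np.array([c,s]))
t=.0456
v=fit([[-.11,t,.045],[-.11,-t,.045],[-t,.11,.045],[-t,-.11,.045],[-.01,.029,.075],[-.01,-.029,.075]],[B(525,402),B(668,402),B(418,296),B(755,288),B(545,222),B(637,218)],[.55,-.17,0])
E
```

```text
[0.5134 0.24   1.6216] [-0.3  0.6 -0.2 -0.2 -0.1 -0.1  0.6 -0.3]
[0.5151 0.2404 4.6582] [ 42.9   5.6  47.9   5.2 -49.9  -7.3 -41.2  -6.2]
lip [0.51880063 0.30929888] hinge [0.51180925 0.18048847]
[ 0.5614 -0.1716  0.155 ] [-0.2  0.9 -0.8 -0.1  0.4  0.  -0.3 -0.5  0.7 -0.3  0.2 -0.1]
```

Call:
play_rows:
  increments:
    - {"tx": 0.35, "ty": -0.437, "tz": -0.03, "wz": -68.3, "fingers": 1}
    - {"tx": 0.35, "ty": -0.437, "tz": -0.03, "wz": -68.3, "fingers": 1}
    - {"tx": 0.35, "ty": -0.437, "tz": -0.03, "wz": -68.3, "fingers": 1}
    - {"tx": 0.35, "ty": -0.437, "tz": -0.03, "wz": -68.3, "fingers": 1}
    - {"tx": 0.35, "ty": -0.437, "tz": -0.03, "wz": -68.3, "fingers": 1}
    - {"tx": 0.35, "ty": -0.437, "tz": -0.03, "wz": -68.3, "fingers": 1}
    - {"tx": 0.35, "ty": -0.437, "tz": -0.03, "wz": -68.3, "fingers": 1}
    - {"tx": 0.35, "ty": -0.437, "tz": -0.03, "wz": -68.3, "fingers": 1}
    - {"tx": 0.35, "ty": -0.437, "tz": -0.03, "wz": -68.3, "fingers": 1}
    - {"tx": 0.35, "ty": -0.437, "tz": -0.03, "wz": -68.3, "fingers": 1}
    - {"tx": 0.35, "ty": -0.437, "tz": -0.03, "wz": -68.3, "fingers": 1}
    - {"tx": 0.35, "ty": -0.437, "tz": -0.03, "wz": -68.3, "fingers": 1}

```text
validation failed for argument at $.in...
```

```bash
python3 - <<'E'
from h import *
st()
E
```

```text
{'t': 1.25, 'q': [1.1727, 0.0522, 1.4007, 0.0, 1.6887, -0.0703], 'eef_pos': [0.169, 0.4971, 0.2313], 'eef_rot': [0.1632, 0.9866, 0.0, -0.0], 'wrist_force': [-0.6713, -0.6556, 0.3773], 'gripper_width': 0.0854}
```

Call:
play_rows:
  increments:
    - {"tx": 0.35, "ty": -0.437, "tz": -0.03, "wx": 0, "wy": 0, "wz": -68.3, "fingers": 1}
    - {"tx": 0.35, "ty": -0.437, "tz": -0.03, "wx": 0, "wy": 0, "wz": -68.3, "fingers": 1}
    - {"tx": 0.35, "ty": -0.437, "tz": -0.03, "wx": 0, "wy": 0, "wz": -68.3, "fingers": 1}
    - {"tx": 0.35, "ty": -0.437, "tz": -0.03, "wx": 0, "wy": 0, "wz": -68.3, "fingers": 1}
    - {"tx": 0.35, "ty": -0.437, "tz": -0.03, "wx": 0, "wy": 0, "wz": -68.3, "fingers": 1}
    - {"tx": 0.35, "ty": -0.437, "tz": -0.03, "wx": 0, "wy": 0, "wz": -68.3, "fingers": 1}
    - {"tx": 0.35, "ty": -0.437, "tz": -0.03, "wx": 0, "wy": 0, "wz": -68.3, "fingers": 1}
    - {"tx": 0.35, "ty": -0.437, "tz": -0.03, "wx": 0, "wy": 0, "wz": -68.3, "fingers": 1}
    - {"tx": 0.35, "ty": -0.437, "tz": -0.03, "wx": 0, "wy": 0, "wz": -68.3, "fingers": 1}
    - {"tx": 0.35, "ty": -0.437, "tz": -0.03, "wx": 0, "wy": 0, "wz": -68.3, "fingers": 1}
    - {"tx": 0.35, "ty": -0.437, "tz": -0.03, "wx": 0, "wy": 0, "wz": -68.3, "fingers": 1}
    - {"tx": 0.35, "ty": -0.437, "tz": -0.03, "wx": 0, "wy": 0, "wz": -68.3, "fingers": 1}

```text
t: 2.45
eef_pos: [0.5207, 0.0562, 0.2005]
eef_rot: [0.691, 0.723, -0.001, 0.0]
wrist_force: [-0.6, 0.6, 0.6]
gripper_width: -0.0001
```

```bash
python3 - <<'E'
from h import *
st()
E
```

```text
{'t': 2.45, 'q': [0.0375, 0.06, 1.4539, -0.001, 1.6284, -0.0088], 'eef_pos': [0.5207, 0.0562, 0.2005], 'eef_rot': [0.6906, 0.7233, -0.0006, 0.0001], 'wrist_force': [-0.6448, 0.6353, 0.6432], 'gripper_width': -0.0001}
```

Call:
play_rows:
  increments:
    - {"tx": 0, "ty": 0.0, "tz": -0.05, "wx": 59.9, "wy": 3.1, "wz": 0, "fingers": 1}
    - {"tx": 0, "ty": 0.0, "tz": -0.05, "wx": 59.9, "wy": 3.1, "wz": 0, "fingers": 1}
    - {"tx": 0, "ty": 0.0, "tz": -0.05, "wx": 59.9, "wy": 3.1, "wz": 0, "fingers": 1}
    - {"tx": 0, "ty": 0.0, "tz": -0.05, "wx": 59.9, "wy": 3.1, "wz": 0, "fingers": 1}
    - {"tx": 0, "ty": 0.0, "tz": -0.05, "wx": 59.9, "wy": 3.1, "wz": 0, "fingers": 1}
    - {"tx": 0, "ty": 0.0, "tz": -0.05, "wx": 59.9, "wy": 3.1, "wz": 0, "fingers": 1}
    - {"tx": 0, "ty": 0.0, "tz": -0.05, "wx": 59.9, "wy": 3.1, "wz": 0, "fingers": 1}
    - {"tx": 0, "ty": 0.0, "tz": -0.05, "wx": 59.9, "wy": 3.1, "wz": 0, "fingers": 1}
    - {"tx": 0, "ty": 0.0, "tz": -0.05, "wx": 59.9, "wy": 3.1, "wz": 0, "fingers": 1}

```text
t: 3.35
eef_pos: [0.519, 0.0602, 0.151]
eef_rot: [0.597, 0.628, 0.343, -0.362]
wrist_force: [-0.2, 1.1, 0.1]
gripper_width: -0.0001
```

```bash
python3 - <<'E'
from h import *
from scipy.spatial.transform import Rotation as R
st();print(R.from_quat(manip.state()["eef_rot"]).as_matrix().round(3))
cv2.imwrite("pics/s1.png",cv2.resize(manip.get_image("scene")["img"][80:300,200:520],None,fx=2.4,fy=2.4))
E
```

```text
{'t': 3.35, 'q': [-0.3951, 0.3396, 1.5289, 0.9223, 1.7824, -0.4897], 'eef_pos': [0.519, 0.0602, 0.151], 'eef_rot': [0.5974, 0.6282, 0.3428, -0.362], 'wrist_force': [-0.1569, 1.088, 0.0701], 'gripper_width': -0.0001}
[[-0.024  0.999 -0.045]
 [ 0.502  0.051  0.863]
 [ 0.864 -0.002 -0.503]]
```

View pics/s1.png

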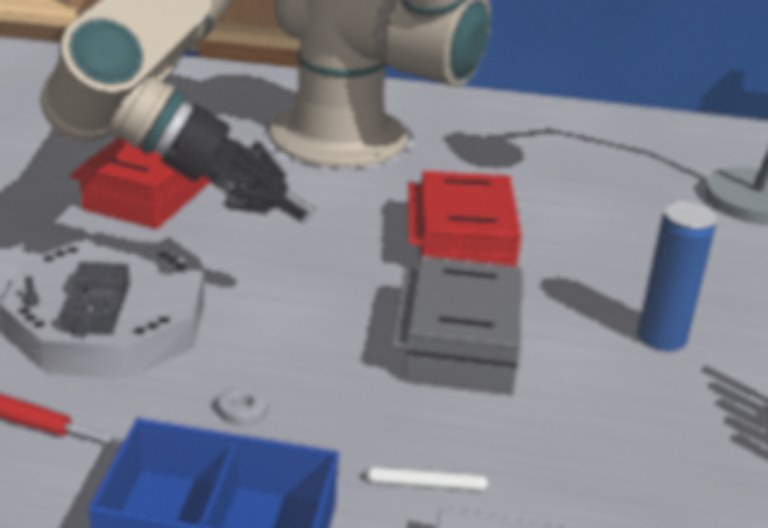

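Call:
play_rows:
  increments:
    - {"tx": 0, "ty": 0.03, "tz": -0.04, "wx": 0, "wy": 0, "wz": 0, "fingers": 1}
    - {"tx": 0, "ty": 0.05, "tz": -0.08, "wx": 0, "wy": 0, "wz": 0, "fingers": 1}
    - {"tx": 0, "ty": 0.055, "tz": -0.115, "wx": 0, "wy": 0, "wz": 0, "fingers": 1}
    - {"tx": 0, "ty": 0.06, "tz": -0.126, "wx": 0, "wy": 0, "wz": 0, "fingers": 1}
    - {"tx": 0, "ty": 0.075, "tz": -0.126, "wx": 0, "wy": 0, "wz": 0, "fingers": 1}
    - {"tx": 0, "ty": 0.09, "tz": -0.126, "wx": 0, "wy": 0, "wz": 0, "fingers": 1}
    - {"tx": 0, "ty": 0.1, "tz": -0.126, "wx": 0, "wy": 0, "wz": 0, "fingers": 1}
    - {"tx": 0, "ty": 0.108, "tz": -0.126, "wx": 0, "wy": 0, "wz": 0, "fingers": 1}
    - {"tx": 0, "ty": 0.108, "tz": -0.126, "wx": 0, "wy": 0, "wz": 0, "fingers": 1}

```text
t: 4.3
eef_pos: [0.5192, 0.169, 0.0263]
eef_rot: [0.596, 0.629, 0.344, -0.362]
wrist_force: [-0.0, 0.1, 0.2]
gripper_width: 0.0002
```

Call:
play_rows:
  increments:
    - {"tx": 0, "ty": 0.001, "tz": 0.01, "wx": 0, "wy": 0, "wz": 0, "fingers": 1}
    - {"tx": 0, "ty": 0.003, "tz": 0.021, "wx": 0, "wy": 0, "wz": 0, "fingers": 1}
    - {"tx": 0, "ty": 0.0045, "tz": 0.0315, "wx": 0, "wy": 0, "wz": 0, "fingers": 1}
    - {"tx": 0, "ty": 0.007, "tz": 0.042, "wx": 0, "wy": 0, "wz": 0, "fingers": 1}
    - {"tx": 0, "ty": 0.01, "tz": 0.0525, "wx": 0, "wy": 0, "wz": 0, "fingers": 1}
    - {"tx": 0, "ty": 0.014, "tz": 0.0625, "wx": 0, "wy": 0, "wz": 0, "fingers": 1}
    - {"tx": 0, "ty": 0.019, "tz": 0.072, "wx": 0, "wy": 0, "wz": 0, "fingers": 1}
    - {"tx": 0, "ty": 0.025, "tz": 0.081, "wx": 0, "wy": 0, "wz": 0, "fingers": 1}
    - {"tx": 0, "ty": 0.0315, "tz": 0.0895, "wx": 0, "wy": 0, "wz": 0, "fingers": 1}

```text
t: 5.2
eef_pos: [0.5192, 0.2001, 0.1158]
eef_rot: [0.597, 0.628, 0.344, -0.362]
wrist_force: [-0.3, -1.8, -1.0]
gripper_width: -0.0003
```

```bash
python3 - <<'E'
from h import *
st()
cv2.imwrite("pics/s2.png",cv2.resize(manip.get_image("scene")["img"][100:280,240:480],None,fx=3,fy=3))
E
```

```text
{'t': 5.2, 'q': [-0.1487, 0.3235, 1.6326, 1.0141, 1.5421, -0.4307], 'eef_pos': [0.5192, 0.2001, 0.1158], 'eef_rot': [0.5966, 0.6278, 0.3443, -0.3624], 'wrist_force': [-0.2842, -1.8478, -1.0441], 'gripper_width': -0.0003}
```

View pics/s2.png

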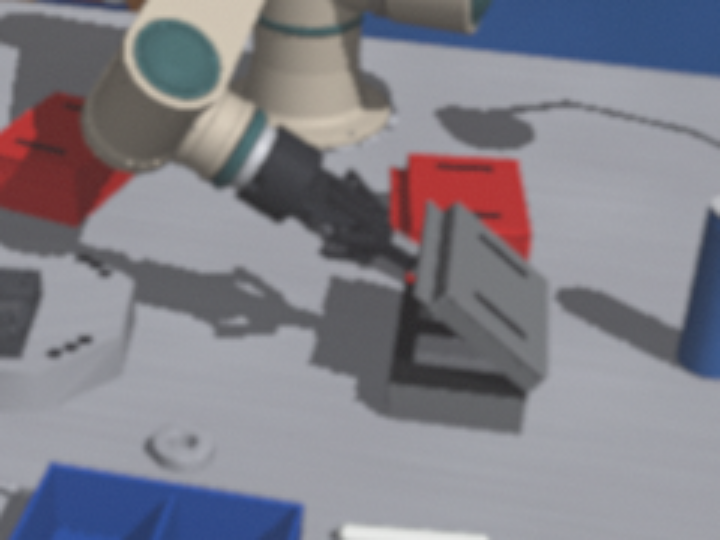

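Call:
play_rows:
  increments:
    - {"tx": 0, "ty": 0.0075, "tz": 0.008, "wx": 0, "wy": 0, "wz": 0, "fingers": 1}
    - {"tx": 0, "ty": 0.015, "tz": 0.015, "wx": 0, "wy": 0, "wz": 0, "fingers": 1}
    - {"tx": 0, "ty": 0.0235, "tz": 0.022, "wx": 0, "wy": 0, "wz": 0, "fingers": 1}
    - {"tx": 0, "ty": 0.0325, "tz": 0.0275, "wx": 0, "wy": 0, "wz": 0, "fingers": 1}
    - {"tx": 0, "ty": 0.042, "tz": 0.0325, "wx": 0, "wy": 0, "wz": 0, "fingers": 1}
    - {"tx": 0, "ty": 0.052, "tz": 0.0365, "wx": 0, "wy": 0, "wz": 0, "fingers": 1}
    - {"tx": 0, "ty": 0.062, "tz": 0.04, "wx": 0, "wy": 0, "wz": 0, "fingers": 1}
    - {"tx": 0, "ty": 0.0725, "tz": 0.042, "wx": 0, "wy": 0, "wz": 0, "fingers": 1}
    - {"tx": 0, "ty": 0.083, "tz": 0.0435, "wx": 0, "wy": 0, "wz": 0, "fingers": 1}
    - {"tx": 0, "ty": 0.094, "tz": 0.044, "wx": 0, "wy": 0, "wz": 0, "fingers": 1}
    - {"tx": 0, "ty": 0.104, "tz": 0.044, "wx": 0, "wy": 0, "wz": 0, "fingers": 1}
    - {"tx": 0, "ty": 0.104, "tz": 0.044, "wx": 0, "wy": 0, "wz": 0, "fingers": 1}

```text
t: 6.45
eef_pos: [0.5186, 0.3048, 0.1586]
eef_rot: [0.596, 0.628, 0.344, -0.363]
wrist_force: [0.0, 0.0, 0.0]
gripper_width: 0.0002
```

Call:
play_rows:
  increments:
    - {"tx": 0, "ty": -0.04, "tz": 0.02, "wx": 0, "wy": 0, "wz": 0, "fingers": 1}
    - {"tx": -0.005, "ty": -0.085, "tz": 0.05, "wx": -10, "wy": -0.5, "wz": 0, "fingers": 0.4}
    - {"tx": -0.005, "ty": -0.1, "tz": 0.1, "wx": -59.9, "wy": -3.1, "wz": 0, "fingers": 0.4}
    - {"tx": -0.005, "ty": -0.1, "tz": 0.12, "wx": -59.9, "wy": -3.1, "wz": 0, "fingers": 0.4}
    - {"tx": -0.005, "ty": -0.1, "tz": 0.12, "wx": -59.9, "wy": -3.1, "wz": 0, "fingers": 0.4}
    - {"tx": -0.005, "ty": -0.1, "tz": 0.12, "wx": -59.9, "wy": -3.1, "wz": 0, "fingers": 0.4}
    - {"tx": -0.005, "ty": -0.1, "tz": 0.12, "wx": -59.9, "wy": -3.1, "wz": 0, "fingers": 0.4}
    - {"tx": -0.005, "ty": -0.1, "tz": 0.12, "wx": -59.9, "wy": -3.1, "wz": 0, "fingers": 0.4}
    - {"tx": -0.005, "ty": -0.1, "tz": 0.12, "wx": -59.9, "wy": -3.1, "wz": 0, "fingers": 0.4}
    - {"tx": -0.005, "ty": -0.1, "tz": 0.12, "wx": -59.9, "wy": -3.1, "wz": 0, "fingers": 0.4}
    - {"tx": -0.005, "ty": -0.1, "tz": 0.12, "wx": -59.9, "wy": -3.1, "wz": 0, "fingers": 0.4}

```text
t: 7.55
eef_pos: [0.5141, 0.2028, 0.2784]
eef_rot: [0.689, 0.724, 0.0, -0.001]
wrist_force: [0.0, -0.4, -0.9]
gripper_width: 0.0513
```

```bash
python3 - <<'E'
from h import *
st()
p=manip.get_image("wrist");print(p["vfov"],np.round(p["world_to_cam"],3).tolist())
w=p["img"]
for l in("long_block","short_block","long_block_center"):
    print(l,[(np.round(q["point"],1).tolist(),round(q["score"],2),pix2z(p,q["point"],.055)[:2].round(4).tolist()) for q in manip.recognise(l,p)[:3]])
# predicted corners
c=np.array([.5134,.24]);a=1.6216;ex=np.array([np.cos(a),np.sin(a)]);ey=np.array([-ex[1],ex[0]])
v=cv2.resize(w,None,fx=1.25,fy=1.25)
for sy in(1,-1):
  for L in(.04,.029):
    P=[np.r_[c+ex*i*L+ey*(sy*.036+j*.015),.055] for i,j in((1,1),(1,-1),(-1,-1),(-1,1))]
    cv2.polylines(v,[np.int32(proj(p,P)*1.25)],True,(0,255,0) if L>.03 else (0,0,255),1)
cv2.imwrite("pics/w1.png",v);cv2.imwrite("pics/w1raw.png",w)
E
```

```text
{'t': 7.55, 'q': [0.308, 0.125, 1.2305, 0.0019, 1.7864, 0.2587], 'eef_pos': [0.5141, 0.2028, 0.2784], 'eef_rot': [0.6893, 0.7245, 0.0003, -0.0009], 'wrist_force': [0.0294, -0.3711, -0.9073], 'gripper_width': 0.0513}
68.54540276413724 [[0.999, 0.05, -0.002, -0.523], [0.048, -0.952, 0.303, 0.115], [0.013, -0.303, -0.953, 0.48], [0.0, 0.0, 0.0, 1.0]]
long_block [([349.7, 136.2], 0.67, [0.5482, 0.2449])]
short_block [([293.2, 133.2], 0.92, [0.4787, 0.2451])]
long_block_center [([349.7, 133.6], 0.69, [0.5479, 0.2481])]
```

View pics/w1.png

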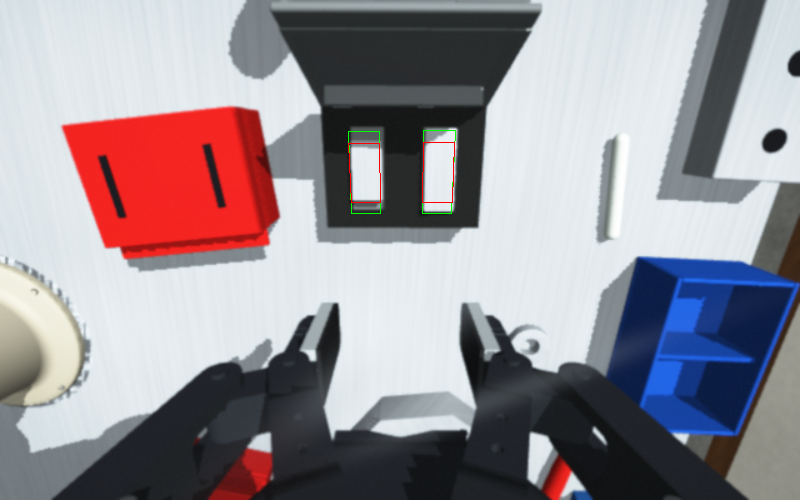

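```bash
python3 - <<'E'
from h import *
p=manip.get_image("wrist");g=cv2.cvtColor(p["img"],cv2.COLOR_BGR2GRAY)
m=np.zeros_like(g);m[95:178,330:372]=(g[95:178,330:372]>150)*255
n,l,s,_=cv2.connectedComponentsWithStats(m);i=1+np.argmax(s[1:,4]);print(s[i])
c=max(cv2.findContours((l==i).astype(np.uint8),0,1)[0],key=cv2.contourArea)[:,0]
W=np.array([pix2z(p,q,.055)[:2] for q in c.astype(float)])
r=cv2.minAreaRect((W*1e3).astype(np.float32));print(r)
E
```

```text
[ 339  102   27   66 1499]
((550.6328125, 245.348876953125), (30.4760799407959, 78.59619140625), 2.6541659832000732)
```

Call:
play_rows:
  increments:
    - {"tx": 0.0365, "ty": 0.026, "tz": -0.04, "wx": 0, "wy": 0, "wz": 0, "fingers": 0.4}
    - {"tx": 0.0365, "ty": 0.026, "tz": -0.08, "wx": 0, "wy": 0, "wz": 0, "fingers": 0.4}
    - {"tx": 0.0365, "ty": 0.026, "tz": -0.12, "wx": 0, "wy": 0, "wz": 0, "fingers": 0.4}
    - {"tx": 0.0365, "ty": 0.026, "tz": -0.16, "wx": 0, "wy": 0, "wz": 0, "fingers": 0.4}
    - {"tx": 0.0365, "ty": 0.026, "tz": -0.19, "wx": 0, "wy": 0, "wz": 0, "fingers": 0.4}
    - {"tx": 0.0365, "ty": 0.026, "tz": -0.21, "wx": 0, "wy": 0, "wz": 0, "fingers": 0.4}
    - {"tx": 0.0365, "ty": 0.026, "tz": -0.221, "wx": 0, "wy": 0, "wz": 0, "fingers": 0.4}
    - {"tx": 0.0365, "ty": 0.026, "tz": -0.226, "wx": 0, "wy": 0, "wz": 0, "fingers": 0.4}
    - {"tx": 0.0365, "ty": 0.026, "tz": -0.231, "wx": 0, "wy": 0, "wz": 0, "fingers": 0.4}
    - {"tx": 0.0365, "ty": 0.026, "tz": -0.231, "wx": 0, "wy": 0, "wz": 0, "fingers": 0.4}

```text
t: 8.8
eef_pos: [0.5508, 0.2296, 0.0483]
eef_rot: [0.689, 0.725, 0.0, 0.0]
wrist_force: [0.7, -0.4, 0.2]
gripper_width: 0.0515
```

Call:
play_rows:
  increments:
    - {"tx": 0, "ty": 0, "tz": -0.001, "wx": 0, "wy": 0, "wz": 0, "fingers": 0.8}
    - {"tx": 0, "ty": 0, "tz": -0.001, "wx": 0, "wy": 0, "wz": 0, "fingers": 0.8}
    - {"tx": 0, "ty": 0, "tz": -0.001, "wx": 0, "wy": 0, "wz": 0, "fingers": 0.8}
    - {"tx": 0, "ty": 0, "tz": -0.001, "wx": 0, "wy": 0, "wz": 0, "fingers": 0.8}
    - {"tx": 0, "ty": 0, "tz": -0.001, "wx": 0, "wy": 0, "wz": 0, "fingers": 0.8}
  grip_force: 25

```text
t: 9.3
eef_pos: [0.5512, 0.2298, 0.0479]
eef_rot: [0.689, 0.725, 0.001, 0.001]
wrist_force: [0.9, -0.6, 5.7]
gripper_width: 0.029
```

Call:
play_rows:
  increments:
    - {"tx": 0, "ty": 0, "tz": 0.0, "wx": 0, "wy": 0, "wz": 0, "fingers": 0.9}
    - {"tx": 0, "ty": 0, "tz": 0.0, "wx": 0, "wy": 0, "wz": 0, "fingers": 0.9}
    - {"tx": 0, "ty": 0, "tz": 0.005, "wx": 0, "wy": 0, "wz": 0, "fingers": 0.9}
    - {"tx": 0, "ty": 0, "tz": 0.02, "wx": 0, "wy": 0, "wz": 0, "fingers": 0.9}
    - {"tx": 0, "ty": 0, "tz": 0.05, "wx": 0, "wy": 0, "wz": 0, "fingers": 0.9}
    - {"tx": 0, "ty": 0, "tz": 0.09, "wx": 0, "wy": 0, "wz": 0, "fingers": 0.9}
    - {"tx": 0, "ty": 0, "tz": 0.13, "wx": 0, "wy": 0, "wz": 0, "fingers": 0.9}
    - {"tx": 0, "ty": 0, "tz": 0.13, "wx": 0, "wy": 0, "wz": 0, "fingers": 0.9}
  grip_force: 90

```text
t: 10.1
eef_pos: [0.5525, 0.2304, 0.1841]
eef_rot: [0.689, 0.725, 0.005, 0.002]
wrist_force: [0.5, -0.7, -2.5]
gripper_width: 0.0266
```

Call:
play_rows:
  increments:
    - {"tx": -0.0931, "ty": -0.418, "tz": -0.0, "wx": 0, "wy": 0, "wz": -84, "fingers": 0.9}
    - {"tx": -0.0931, "ty": -0.418, "tz": -0.0, "wx": 0, "wy": 0, "wz": -84, "fingers": 0.9}
    - {"tx": -0.0931, "ty": -0.418, "tz": -0.0, "wx": 0, "wy": 0, "wz": -84, "fingers": 0.9}
    - {"tx": -0.0931, "ty": -0.418, "tz": -0.0, "wx": 0, "wy": 0, "wz": -84, "fingers": 0.9}
    - {"tx": -0.0931, "ty": -0.418, "tz": -0.0, "wx": 0, "wy": 0, "wz": -84, "fingers": 0.9}
    - {"tx": -0.0931, "ty": -0.418, "tz": -0.0, "wx": 0, "wy": 0, "wz": -84, "fingers": 0.9}
    - {"tx": -0.0931, "ty": -0.418, "tz": -0.0, "wx": 0, "wy": 0, "wz": -84, "fingers": 0.9}
    - {"tx": -0.0931, "ty": -0.418, "tz": -0.0, "wx": 0, "wy": 0, "wz": -84, "fingers": 0.9}
    - {"tx": -0.0931, "ty": -0.418, "tz": -0.0, "wx": 0, "wy": 0, "wz": -84, "fingers": 0.9}
    - {"tx": -0.0931, "ty": -0.418, "tz": -0.0, "wx": 0, "wy": 0, "wz": -84, "fingers": 0.9}
    - {"tx": -0.0931, "ty": -0.418, "tz": -0.0, "wx": 0, "wy": 0, "wz": -84, "fingers": 0.9}
    - {"tx": -0.0931, "ty": -0.418, "tz": -0.0, "wx": 0, "wy": 0, "wz": -84, "fingers": 0.9}

```text
t: 11.3
eef_pos: [0.457, -0.1879, 0.1761]
eef_rot: [0.997, 0.08, -0.001, -0.001]
wrist_force: [0.3, -0.2, -1.9]
gripper_width: 0.0268
```

```bash
python3 - <<'E'
from h import *
from scipy.spatial.transform import Rotation as R
st();print(R.from_quat(manip.state()["eef_rot"]).as_matrix().round(3).tolist())
p=manip.get_image("wrist");np.save("w2.npy",p,allow_pickle=True)
w=p["img"];cv2.imwrite("pics/w2raw.png",w)
v=cv2.resize(w,None,fx=1.25,fy=1.25,interpolation=cv2.INTER_CUBIC)
c=np.array([.5614,-.1716]);a=.155;ex=np.array([np.cos(a),np.sin(a)]);ey=np.array([-ex[1],ex[0]])
def dr(pts,z,col,cl=True): cv2.polylines(v,[np.int32(proj(p,[np.r_[c+ex*x+ey*y,z] for x,y in pts])*1.25)],cl,col,1)
t=.0456;dr([(-.11,t),(-.11,-t),(-t,-.11),(t,-.11),(.11,-t),(.11,t),(t,.11),(-t,.11)],.045,(0,255,0))
dr([(-.01,.029),(-.01,-.029),(.03,-.029),(.03,.029)],.075,(0,0,255))
dr([(.03,.029),(.03,-.029),(.08,-.029),(.08,.029)],.063,(255,0,0))
cv2.imwrite("pics/w2.png",v)
E
```

```text
{'t': 11.3, 'q': [-0.4649, -0.0103, 1.5743, 0.0002, 1.5794, 0.9468], 'eef_pos': [0.457, -0.1879, 0.1761], 'eef_rot': [0.9968, 0.0795, -0.0007, -0.0005], 'wrist_force': [0.2502, -0.2444, -1.857], 'gripper_width': 0.0268}
[[0.987, 0.159, -0.002], [0.159, -0.987, 0.001], [-0.001, -0.001, -1.0]]
```

View pics/w2.png

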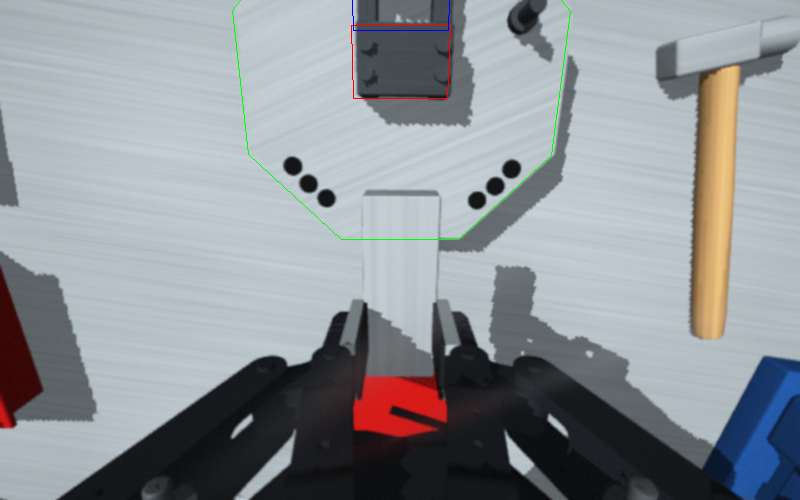

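```bash
python3 - <<'E'
import cv2,numpy as np
w=cv2.imread("pics/w2raw.png")
a=cv2.resize(w[0:90,265:380],None,fx=5,fy=5,interpolation=cv2.INTER_CUBIC)
a=cv2.convertScaleAbs(a,alpha=1.6,beta=15)
cv2.imwrite("pics/c2.png",a)
E
```

View pics/c2.png

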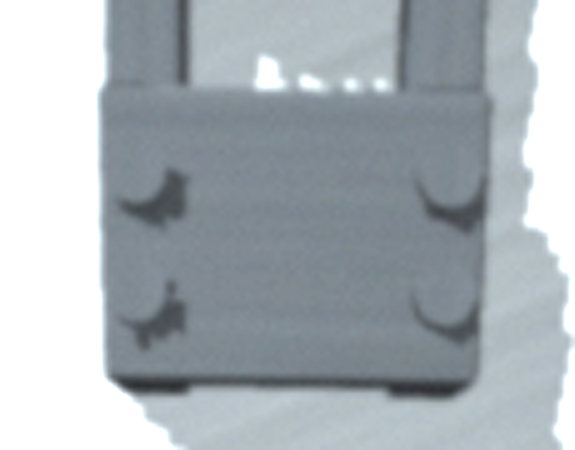

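```bash
python3 - <<'E'
from h import *
from scipy.optimize import least_squares
p=np.load("w2.npy",allow_pickle=True).item()
C=lambda x,y:[265+(x+.5)/5-.5,(y+.5)/5-.5]
loc=np.array([[-.01,.029,.075],[-.01,-.029,.075],[.03,.029,.075],[.03,-.029,.075],[-.01,.017,.046],[-.01,-.017,.046]])
uv=np.array([C(106,379),C(482,380),C(101,90),C(490,92),C(187,392),C(388,396)])
def W(v,dz=0):
    c,s=np.cos(v[2]),np.sin(v[2]);return np.c_[v[0]+c*loc[:,0]-s*loc[:,1],v[1]+s*loc[:,0]+c*loc[:,1],loc[:,2]]
r=least_squares(lambda v:(proj(p,W(v))-uv).ravel(),[.56,-.17,.155],loss="soft_l1");m=r.x;print("mould",m.round(4),(proj(p,W(m))-uv).round(1).tolist())
# block: subpixel side edges by gradient
g=cv2.GaussianBlur(cv2.cvtColor(p["img"],cv2.COLOR_BGR2GRAY).astype(np.float32),(0,0),.8)
L=[];Rr=[]
for row in range(160,236,4):
    d=np.abs(np.gradient(g[row]));L.append((283+np.argmax(d[283:296]),row));Rr.append((344+np.argmax(d[344:358]),row))
print(L[::3],Rr[::3])
cg=np.abs(np.gradient(g[140:170,300:340].mean(1)));print("nose rows",(140+np.argsort(cg)[-5:]).tolist(),cg.round(1).tolist())
ex=np.array([np.cos(m[2]),np.sin(m[2])]);ey=np.array([-ex[1],ex[0]])
for z in(.180,.1836,.187):
    for nm,S in(("L",L),("R",Rr)):
        q=np.array([pix2z(p,x,z)[:2] for x in S]);q=q-m[:2];lx,ly=q@ex,q@ey
        f=np.polyfit(lx,ly,1);res=ly-np.polyval(f,lx);k=abs(res-np.median(res))<.0012;f=np.polyfit(lx[k],ly[k],1)
        print(z,nm,"y at x=-.06:",np.polyval(f,-.06).round(4),"x=-.1",np.polyval(f,-.1).round(4),"slope",f[0].round(4),k.sum())
    n=pix2z(p,(320,155.6),z)[:2]-m[:2];e=pix2z(p,(320,300.5),z)[:2]-m[:2];print("nose,rear",n@ex,e@ex)
t=np.array(manip.state()["eef_pos"])[:2]-m[:2];print("tcp local",t@ex,t@ey)
E
```

```text
mould [ 0.5639 -0.1732  0.1524] [[-0.4, 0.3], [-0.3, 0.6], [-1.0, -1.0], [0.8, -0.8], [1.1, 0.7], [0.2, 0.2]]
[(np.int64(290), 160), (np.int64(288), 172), (np.int64(290), 184), (np.int64(295), 196), (np.int64(291), 208), (np.int64(291), 220), (np.int64(291), 232)] [(np.int64(353), 160), (np.int64(353), 172), (np.int64(352), 184), (np.int64(350), 196), (np.int64(349), 208), (np.int64(348), 220), (np.int64(348), 232)]
nose rows [155, 157, 151, 152, 156] [0.30000001192092896, 0.4000000059604645, 0.4000000059604645, 0.30000001192092896, 0.10000000149011612, 0.0, 0.0, 0.10000000149011612, 0.4000000059604645, 3.0, 11.600000381469727, 23.399999618530273, 23.899999618530273, 11.100000381469727, 2.5, 15.600000381469727, 26.0, 21.5, 7.900000095367432, 0.699999988079071, 0.20000000298023224, 0.10000000149011612, 0.10000000149011612, 0.10000000149011612, 0.10000000149011612, 0.0, 0.0, 0.10000000149011612, 0.0, 0.0]
0.18 L y at x=-.06: 0.0167 x=-.1 0.0164 slope 0.0073 18
0.18 R y at x=-.06: -0.0135 x=-.1 -0.0121 slope -0.0357 19
nose,rear -0.053561472626521826 -0.13518945276951627
0.1836 L y at x=-.06: 0.0164 x=-.1 0.0161 slope 0.0073 18
0.1836 R y at x=-.06: -0.0131 x=-.1 -0.0117 slope -0.0357 19
nose,rear -0.05294030526818109 -0.13245050244776976
0.187 L y at x=-.06: 0.016 x=-.1 0.0157 slope 0.0073 18
0.187 R y at x=-.06: -0.0127 x=-.1 -0.0113 slope -0.0357 19
nose,rear -0.05235364720752596 -0.12986371603278693
tcp local -0.10761797024681737 0.0017820468403106134
```

Call:
play_rows:
  increments:
    - {"tx": 0.033, "ty": 0.003, "tz": -0.03, "wx": 0, "wy": 0, "wz": 0, "fingers": 0.9}
    - {"tx": 0.033, "ty": 0.003, "tz": -0.07, "wx": 0, "wy": 0, "wz": 0, "fingers": 0.9}
    - {"tx": 0.033, "ty": 0.003, "tz": -0.095, "wx": 0, "wy": 0, "wz": 0, "fingers": 0.9}
    - {"tx": 0.033, "ty": 0.003, "tz": -0.107, "wx": 0, "wy": 0, "wz": 0, "fingers": 0.9}
    - {"tx": 0.033, "ty": 0.003, "tz": -0.112, "wx": 0, "wy": 0, "wz": 0, "fingers": 0.9}
    - {"tx": 0.033, "ty": 0.003, "tz": -0.115, "wx": 0, "wy": 0, "wz": 0, "fingers": 0.9}
    - {"tx": 0.033, "ty": 0.003, "tz": -0.117, "wx": 0, "wy": 0, "wz": 0, "fingers": 0.9}
    - {"tx": 0.033, "ty": 0.003, "tz": -0.117, "wx": 0, "wy": 0, "wz": 0, "fingers": 0.9}

```text
t: 12.15
eef_pos: [0.491, -0.1857, 0.0609]
eef_rot: [0.997, 0.078, 0.001, 0.0]
wrist_force: [0.3, -0.2, -3.1]
gripper_width: 0.0265
```

Call:
play_rows:
  increments:
    - {"tx": 0, "ty": 0, "tz": -0.0015, "wx": 0, "wy": 0, "wz": 0, "fingers": 0.9}
    - {"tx": 0, "ty": 0, "tz": -0.003, "wx": 0, "wy": 0, "wz": 0, "fingers": 0.9}
    - {"tx": 0, "ty": 0, "tz": -0.0045, "wx": 0, "wy": 0, "wz": 0, "fingers": 0.9}
    - {"tx": 0, "ty": 0, "tz": -0.0045, "wx": 0, "wy": 0, "wz": 0, "fingers": 0.9}

```text
t: 12.55
eef_pos: [0.4903, -0.1854, 0.0551]
eef_rot: [0.997, 0.078, -0.0, -0.0]
wrist_force: [0.6, 0.6, -2.7]
gripper_width: 0.0266
```

Call:
play_rows:
  increments:
    - {"tx": 0, "ty": 0, "tz": -0.001, "wx": 0, "wy": 0, "wz": 0, "fingers": 0.9}
    - {"tx": 0, "ty": 0, "tz": -0.002, "wx": 0, "wy": 0, "wz": 0, "fingers": 0.9}
    - {"tx": 0, "ty": 0, "tz": -0.003, "wx": 0, "wy": 0, "wz": 0, "fingers": 0.9}
    - {"tx": 0, "ty": 0, "tz": -0.003, "wx": 0, "wy": 0, "wz": 0, "fingers": 0.9}

```text
t: 12.95
eef_pos: [0.4905, -0.1855, 0.0543]
eef_rot: [0.997, 0.078, 0.0, 0.0]
wrist_force: [-7.1, 3.9, 12.0]
gripper_width: 0.0267
```

Call:
play_rows:
  increments:
    - {"tx": 0, "ty": 0, "tz": 0.0015, "wx": 0, "wy": 0, "wz": 0, "fingers": 0.9}
    - {"tx": 0, "ty": 0, "tz": 0.0015, "wx": 0, "wy": 0, "wz": 0, "fingers": 0.45}
    - {"tx": 0, "ty": 0, "tz": 0.0015, "wx": 0, "wy": 0, "wz": 0, "fingers": 0.45}
    - {"tx": 0, "ty": 0, "tz": 0.0015, "wx": 0, "wy": 0, "wz": 0, "fingers": 0.45}
    - {"tx": 0, "ty": 0, "tz": -0.001, "wx": 0, "wy": 0, "wz": 0, "fingers": 0.45}
    - {"tx": 0, "ty": 0, "tz": -0.001, "wx": 0, "wy": 0, "wz": 0, "fingers": 0.45}

```text
t: 13.55
eef_pos: [0.4902, -0.1853, 0.0508]
eef_rot: [0.997, 0.078, -0.0, -0.0]
wrist_force: [-0.3, 0.1, 0.2]
gripper_width: 0.0467
```

```bash
python3 - <<'E'
from h import *
st()
p=manip.get_image("wrist");np.save("w3.npy",p,allow_pickle=True)
v=cv2.resize(p["img"][0:330,190:450],None,fx=1.8,fy=1.8,interpolation=cv2.INTER_CUBIC)
m=[.5639,-.1732,.1524];c=np.array(m[:2]);ex=np.array([np.cos(m[2]),np.sin(m[2])]);ey=np.array([-ex[1],ex[0]])
def dr(pts,z,col): cv2.polylines(v,[np.int32((proj(p,[np.r_[c+ex*x+ey*y,z] for x,y in pts])-[190,0])*1.8)],True,col,1)
dr([(-.01,.029),(-.01,-.029),(.03,-.029),(.03,.029)],.075,(0,0,255))
dr([(-.01,.017),(-.01,-.017),(.03,-.017),(.03,.017)],.063,(255,0,0))
dr([(-.02,.015),(-.02,-.015),(-.1,-.015),(-.1,.015)],.061,(0,255,0))
cv2.imwrite("pics/w3.png",v)
E
```

```text
{'t': 13.55, 'q': [-0.4319, 0.1898, 1.6223, -0.0001, 1.33, 0.9833], 'eef_pos': [0.4902, -0.1853, 0.0508], 'eef_rot': [0.997, 0.0777, -0.0003, -0.0001], 'wrist_force': [-0.2598, 0.0923, 0.1511], 'gripper_width': 0.0467}
```

View pics/w3.png

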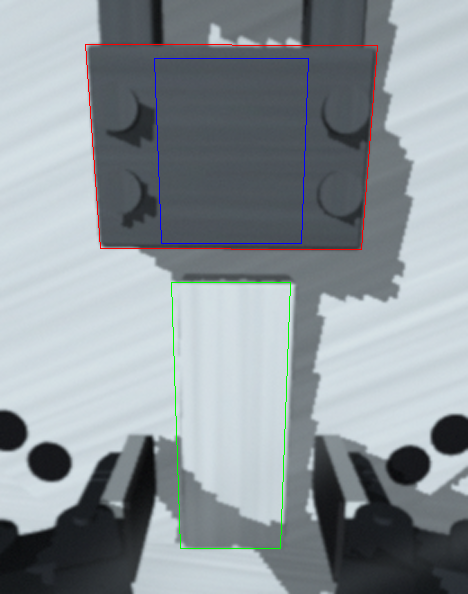

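Call:
play_rows:
  increments:
    - {"tx": 0, "ty": 0, "tz": 0, "wx": 0, "wy": 0, "wz": 0, "fingers": 0.9}
    - {"tx": 0, "ty": 0, "tz": 0, "wx": 0, "wy": 0, "wz": 0, "fingers": 0.9}
    - {"tx": 0, "ty": 0, "tz": 0, "wx": 0, "wy": 0, "wz": 0, "fingers": 0.9}
    - {"tx": 0, "ty": 0.001, "tz": 0.0005, "wx": 0, "wy": 0, "wz": -0.2, "fingers": 0.9}
    - {"tx": 0.005, "ty": 0.0018, "tz": 0.0005, "wx": 0, "wy": 0, "wz": -0.2, "fingers": 0.9}
    - {"tx": 0.01, "ty": 0.0025, "tz": 0.0005, "wx": 0, "wy": 0, "wz": -0.2, "fingers": 0.9}
    - {"tx": 0.015, "ty": 0.0032, "tz": 0.0005, "wx": 0, "wy": 0, "wz": -0.2, "fingers": 0.9}
    - {"tx": 0.02, "ty": 0.004, "tz": 0.0005, "wx": 0, "wy": 0, "wz": -0.2, "fingers": 0.9}
    - {"tx": 0.02, "ty": 0.004, "tz": 0.0005, "wx": 0, "wy": 0, "wz": -0.2, "fingers": 0.9}
  grip_force: 40

```text
t: 14.5
eef_pos: [0.511, -0.1811, 0.0516]
eef_rot: [0.997, 0.076, 0.0, -0.0]
wrist_force: [-0.1, 0.2, -1.9]
gripper_width: 0.0288
```

Call:
play_rows:
  increments:
    - {"tx": 0.006, "ty": 0.0009, "tz": 0, "wx": 0, "wy": 0, "wz": 0, "fingers": 0.9}
    - {"tx": 0.012, "ty": 0.0018, "tz": 0, "wx": 0, "wy": 0, "wz": 0, "fingers": 0.9}
    - {"tx": 0.018, "ty": 0.0027, "tz": 0, "wx": 0, "wy": 0, "wz": 0, "fingers": 0.9}
    - {"tx": 0.022, "ty": 0.0034, "tz": 0, "wx": 0, "wy": 0, "wz": 0, "fingers": 0.9}
    - {"tx": 0.025, "ty": 0.0038, "tz": 0, "wx": 0, "wy": 0, "wz": 0, "fingers": 0.9}
    - {"tx": 0.025, "ty": 0.0038, "tz": 0, "wx": 0, "wy": 0, "wz": 0, "fingers": 0.9}

```text
t: 15.1
eef_pos: [0.5357, -0.1775, 0.0517]
eef_rot: [0.997, 0.076, 0.0, 0.0]
wrist_force: [1.0, -0.6, -2.1]
gripper_width: 0.0288
```

Call:
play_rows:
  increments:
    - {"tx": 0, "ty": 0, "tz": -0.0005, "wx": 0, "wy": 0, "wz": 0, "fingers": 0.42}
    - {"tx": 0, "ty": 0, "tz": -0.0005, "wx": 0, "wy": 0, "wz": 0, "fingers": 0.42}
    - {"tx": 0, "ty": 0, "tz": -0.0005, "wx": 0, "wy": 0, "wz": 0, "fingers": 0.42}
    - {"tx": -0.02, "ty": -0.003, "tz": -0.0005, "wx": 0, "wy": 0, "wz": 0, "fingers": 0.42}
    - {"tx": -0.045, "ty": -0.0069, "tz": -0.0005, "wx": 0, "wy": 0, "wz": 0, "fingers": 0.42}
    - {"tx": -0.05, "ty": -0.0077, "tz": -0.0005, "wx": 0, "wy": 0, "wz": 0, "fingers": 0.42}
    - {"tx": -0.05, "ty": -0.0077, "tz": -0.0005, "wx": 0, "wy": 0, "wz": 0, "fingers": 0.42}
    - {"tx": -0.05, "ty": -0.0077, "tz": -0.0005, "wx": 0, "wy": 0, "wz": 0, "fingers": 0.8}
    - {"tx": -0.05, "ty": -0.0077, "tz": -0.0005, "wx": 0, "wy": 0, "wz": 0, "fingers": 0.8}
    - {"tx": -0.05, "ty": -0.0077, "tz": -0.0005, "wx": 0, "wy": 0, "wz": 0, "fingers": 0.8}

```text
t: 16.1
eef_pos: [0.4859, -0.1852, 0.0513]
eef_rot: [0.997, 0.076, 0.0, 0.0]
wrist_force: [0.3, 0.0, 0.2]
gripper_width: 0.0171
```

Call:
play_rows:
  increments:
    - {"tx": 0.008, "ty": 0.0012, "tz": 0, "wx": 0, "wy": 0, "wz": 0, "fingers": 0.8}
    - {"tx": 0.014, "ty": 0.0022, "tz": 0, "wx": 0, "wy": 0, "wz": 0, "fingers": 0.8}
    - {"tx": 0.019, "ty": 0.0029, "tz": 0, "wx": 0, "wy": 0, "wz": 0, "fingers": 0.8}
    - {"tx": 0.024, "ty": 0.0037, "tz": 0, "wx": 0, "wy": 0, "wz": 0, "fingers": 0.8}
    - {"tx": 0.029, "ty": 0.0044, "tz": 0, "wx": 0, "wy": 0, "wz": 0, "fingers": 0.8}
    - {"tx": 0.033, "ty": 0.0051, "tz": 0, "wx": 0, "wy": 0, "wz": 0, "fingers": 0.8}
    - {"tx": 0.033, "ty": 0.0051, "tz": 0, "wx": 0, "wy": 0, "wz": 0, "fingers": 0.8}

```text
t: 16.8
eef_pos: [0.5191, -0.1801, 0.0513]
eef_rot: [0.997, 0.076, 0.0, 0.0]
wrist_force: [-0.5, -0.4, 0.6]
gripper_width: 0.0169
```

Call:
play_rows:
  increments:
    - {"tx": 0.002, "ty": 0.0003, "tz": 0, "wx": 0, "wy": 0, "wz": 0, "fingers": 0.8}
    - {"tx": 0.004, "ty": 0.0006, "tz": 0, "wx": 0, "wy": 0, "wz": 0, "fingers": 0.8}
    - {"tx": 0.004, "ty": 0.0006, "tz": 0, "wx": 0, "wy": 0, "wz": 0, "fingers": 0.8}

```text
t: 17.1
eef_pos: [0.5226, -0.1795, 0.0512]
eef_rot: [0.997, 0.076, 0.0, -0.0]
wrist_force: [-0.7, 0.3, 0.2]
gripper_width: 0.0169
```

```bash
python3 - <<'E'
from h import *
st()
p=manip.get_image("wrist")
v=cv2.resize(p["img"][0:330,190:450],None,fx=1.8,fy=1.8,interpolation=cv2.INTER_CUBIC)
cv2.imwrite("pics/w4.png",v)
E
```

```text
{'t': 17.1, 'q': [-0.3978, 0.2636, 1.535, 0.0001, 1.3428, 1.0208], 'eef_pos': [0.5226, -0.1795, 0.0512], 'eef_rot': [0.9971, 0.076, 0.0001, -0.0], 'wrist_force': [-0.7276, 0.3299, 0.2233], 'gripper_width': 0.0169}
```

View pics/w4.png

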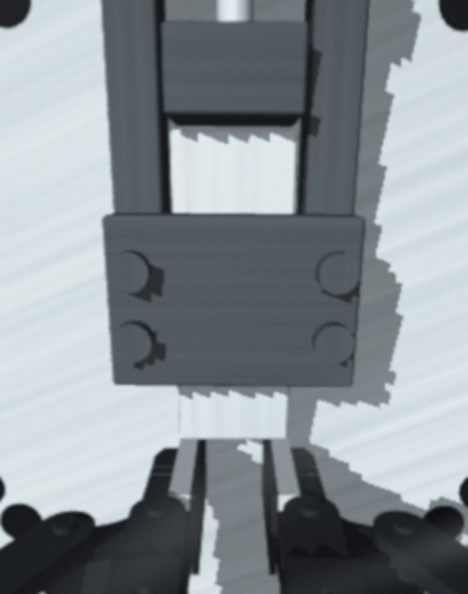

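Call:
play_rows:
  increments:
    - {"tx": 0.001, "ty": 0.0002, "tz": 0, "wx": 0, "wy": 0, "wz": 0, "fingers": 0.8}
    - {"tx": 0.002, "ty": 0.0003, "tz": 0, "wx": 0, "wy": 0, "wz": 0, "fingers": 0.8}
    - {"tx": 0.002, "ty": 0.0003, "tz": 0, "wx": 0, "wy": 0, "wz": 0, "fingers": 0.8}

```text
t: 17.45
eef_pos: [0.5245, -0.1793, 0.0513]
eef_rot: [0.997, 0.076, 0.0, 0.0]
wrist_force: [-0.4, -0.3, -0.9]
gripper_width: 0.0166
```

Call:
play_rows:
  increments:
    - {"tx": 0.001, "ty": 0.0002, "tz": 0, "wx": 0, "wy": 0, "wz": 0, "fingers": 0.8}
    - {"tx": 0.002, "ty": 0.0003, "tz": 0, "wx": 0, "wy": 0, "wz": 0, "fingers": 0.8}
    - {"tx": 0.002, "ty": 0.0003, "tz": 0, "wx": 0, "wy": 0, "wz": 0, "fingers": 0.8}

```text
t: 17.75
eef_pos: [0.5248, -0.1793, 0.0512]
eef_rot: [0.997, 0.076, -0.002, -0.0]
wrist_force: [-11.7, -0.1, 5.4]
gripper_width: 0.0169
```

Call:
play_rows:
  increments:
    - {"tx": 0.0006, "ty": 0.0001, "tz": 0, "wx": 0, "wy": 0, "wz": 0, "fingers": 0.8}
    - {"tx": 0.001, "ty": 0.0002, "tz": 0, "wx": 0, "wy": 0, "wz": 0, "fingers": 0.8}
    - {"tx": 0.001, "ty": 0.0002, "tz": 0, "wx": 0, "wy": 0, "wz": 0, "fingers": 0.8}

```text
t: 18.05
eef_pos: [0.5248, -0.1793, 0.0512]
eef_rot: [0.997, 0.076, -0.004, -0.0]
wrist_force: [-16.8, -1.3, 8.7]
gripper_width: 0.0172
```

Firm against the stop (about 17 N, no further travel). Backing off, rising and checking.

Call:
play_rows:
  increments:
    - {"tx": -0.003, "ty": -0.0005, "tz": 0, "wx": 0, "wy": 0, "wz": 0, "fingers": 0.8}
    - {"tx": -0.012, "ty": -0.0018, "tz": 0, "wx": 0, "wy": 0, "wz": 0, "fingers": 0.8}
    - {"tx": -0.03, "ty": -0.0046, "tz": 0.01, "wx": 0, "wy": 0, "wz": 0, "fingers": 0.8}
    - {"tx": -0.05, "ty": -0.0077, "tz": 0.05, "wx": 0, "wy": 0, "wz": 0, "fingers": 0.8}
    - {"tx": -0.05, "ty": -0.0077, "tz": 0.1, "wx": 0, "wy": 0, "wz": 0, "fingers": 0.8}
    - {"tx": -0.05, "ty": -0.0077, "tz": 0.12, "wx": 0, "wy": 0, "wz": 0, "fingers": 0.8}
    - {"tx": -0.05, "ty": -0.0077, "tz": 0.12, "wx": 0, "wy": 0, "wz": 0, "fingers": 0.8}

```text
t: 18.75
eef_pos: [0.4789, -0.1874, 0.1759]
eef_rot: [0.997, 0.076, 0.004, 0.002]
wrist_force: [0.8, 0.7, -1.1]
gripper_width: 0.0173
```

```bash
python3 - <<'E'
from h import *
st()
a=manip.get_image("wrist")["img"][0:200,190:450];b=manip.get_image("scene")["img"][100:300,150:500]
a=cv2.resize(a,(455,350));b=cv2.resize(b,(340,194),interpolation=cv2.INTER_AREA)
v=np.zeros((350,795,3),np.uint8);v[:,:455]=a;v[:194,455:]=b
t=cv2.resize(manip.get_image("top")["img"][110:240,200:460],(310,155));v[195:350,455:765]=t
cv2.imwrite("pics/f.png",v)
E
```

```text
{'t': 18.75, 'q': [-0.4449, 0.0383, 1.5256, 0.0002, 1.5688, 0.9739], 'eef_pos': [0.4789, -0.1874, 0.1759], 'eef_rot': [0.9971, 0.076, 0.0039, 0.0021], 'wrist_force': [0.8115, 0.7043, -1.1282], 'gripper_width': 0.0173}
```

View pics/f.png

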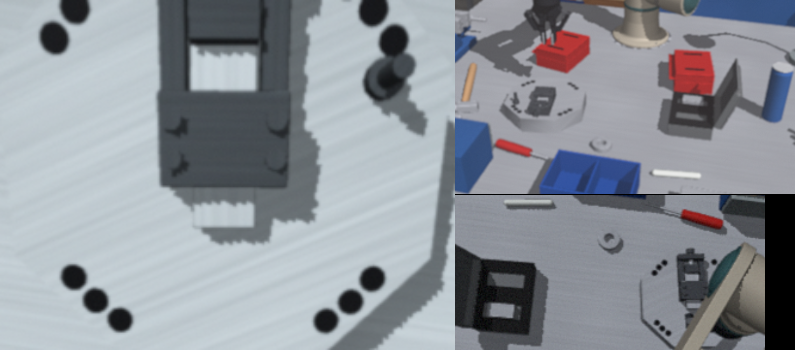

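```bash
python3 -c "
from station import manip
print(manip.hand_in())"
```

```text
the job is handed in; nothing more can be done
None
```

The long block is under the bridge and against the stop, the case is open, and the job was handed in at about 19 s of the 61 s allowed.

- **Lid:** I lifted it by the lip with the closed fingers and swung it past the tipping point. It fell open by itself and was still open in the final pictures.
- **Block:** I took the longer block from its pocket, set it flat before the mouth and regripped it. I slid it about 36 mm into the gap, then pushed it from behind with the nearly closed fingers.
- **Stop:** The pushing force was under 1 N until contact, then rose to about 17 N with no further travel.
- **Last checks:** The final pictures show the block flat and square in the gap, its nose at the stop and roughly 15 mm standing out of the mouth. The short block is still in its pocket and the cap screw is upright. The bearing, marker, driver and spray can look unmoved, but the mallet shows only partly in the last pictures. The robot is clear of everything.
- **Disagreement:** While the block was in the air, the camera's edge fit suggested it might be tilted nose-up. The height at which it touched the plate showed it was close to level, and setting it down and regripping removed any doubt. No check failed.

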